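# Seat a row of blocks in a drilling fixture and lock it

## Task

Push the row of four aluminium blocks along the channel of the drilling fixture as one train, without letting gaps open in it, until the first block sits against the yellow end stop and all four are snug behind one another. Then push the red paddle so that the locking bolt goes all the way across behind the row. Just push: nothing is to be lifted or tipped, and the other things on the bench stay where they are.

Things in the scene. Friction and masses are not known exactly. Their poses are not given: they have to be found in the camera images.
- jig: drilling fixture fixed to the bench: dark base plate 315 x 80 x 12 mm with a straight channel along its x axis. Origin: on the bench top under the channel's centre line. Fixture x runs along the channel to the end stop (roughly to the robot's right), y across it (roughly away from the robot), z up. Channel open at x = -140 mm. Bolt bed on the -y side: x 0 to 44, y -40 to -130, top 39 mm
- stop (a point): foot of the yellow end stop's face, at fixture x = 160 mm, y = 0, on the channel floor (12 mm above the bench). The stop is 70 mm wide, its top 60 mm above the bench. The channel is 43 mm wide between aluminium walls 8 mm thick with tops 24 mm above the bench: the blocks (tops at 54 mm) stand 30 mm proud of them. The row, 129 mm long, starts with its front 50 to 100 mm short of this face
- block1: bare aluminium block with a dark drilled hole in its top: 32 mm along the channel, 40 mm across it, 42 mm tall, about 0.15 kg, loose in the channel; origin: centre of its underside; axes as the fixture's. Block 1 leads the row, nearest the end stop: fully home, its origin is at fixture x = 144 mm (front face on the stop).
- block2: bare aluminium block with a dark drilled hole in its top: 32 mm along the channel, 40 mm across it, 42 mm tall, about 0.15 kg, loose in the channel; origin: centre of its underside; axes as the fixture's. Second in the row, touching block 1: home at fixture x = 112 mm.
- block3: bare aluminium block with a dark drilled hole in its top: 32 mm along the channel, 40 mm across it, 42 mm tall, about 0.15 kg, loose in the channel; origin: centre of its underside; axes as the fixture's. Third in the row: home at fixture x = 80 mm.
- block4: bare aluminium block with a dark drilled hole in its top: 32 mm along the channel, 40 mm across it, 42 mm tall, about 0.15 kg, loose in the channel; origin: centre of its underside; axes as the fixture's. Last of the row, the one to push on (its rear face looks to fixture -x, 16 mm behind its origin): home at fixture x = 48 mm.
- bolt (a joint): locking bolt: steel bar at fixture x = 16 to 28 mm, 26 to 40 mm above the bench, sliding to fixture +y over the channel walls. Value in m: 0 = drawn back, clear of the channel (it starts at 0 to 0.006); 0.060 = fully across, at its end of travel. About 2 N of friction; stays where it is left. With the row home it passes 4 mm behind block 4; otherwise it runs into the blocks
- paddle (a point): centre of the upright red paddle on the outer end of the bolt, by which it is pushed: 34 mm along fixture x, 8 mm thick along y, 40 to 81 mm above the bench (this point at 64.5 mm). At fixture x = 22 mm; y = -114 mm with the bolt at 0, -54 mm with it fully across. Push on its -y face (towards the robot), to fixture +y
- spare: loose brass block, 32 x 40 x 42 mm, standing beside the fixture; not part of the row; origin at the centre of its underside
- driver: loose screwdriver with a red handle, 200 mm long, lying on the bench beside the fixture; origin on the bench under the middle of its length
- jar: loose amber jar with a blue lid, 52 mm wide, 75 mm tall, beside the fixture; origin at the centre of its underside
- wrench: loose steel wrench lying flat on the bench; origin under the middle of its length
- mug: loose blue mug, 80 mm wide, 92 mm tall, on the bench; origin at the centre of its underside
- tape: loose black roll of tape, 100 mm wide, 25 mm tall, lying flat; origin at the centre of its underside
Things that resemble listed ones, but are neither listed nor needed, are in the scene too. Leave any turquoise look-alike of the block4 alone.

How it is judged:
On the way, in this order (a step that is already met when the one before it is completed fails the run):
1. the whole row is home against the end stop while the bolt is still drawn back (x of block1 in the frame of jig between 0.141 and 0.147 m and y of block1 in the frame of jig between -0.006 and 0.006 m and z of each of block1, block2, block3, block4 in the frame of jig below 0.016 m and x of block2 in the frame of jig above 0.109 m and y of block2 in the frame of jig between -0.006 and 0.006 m and x of block3 in the frame of jig above 0.077 m and y of block3 in the frame of jig between -0.006 and 0.006 m and x of block4 in the frame of jig above 0.045 m and y of block4 in the frame of jig between -0.006 and 0.006 m and value of joint bolt below 0.02 m), for 0.2 s.
2. the bolt is all the way across behind the row (value of joint bolt above 0.056 m), for 0.2 s.
At the end, for the whole second after the job is handed in: All four blocks stand in the channel within 3 mm of their places against the end stop, at rest, and the bolt is within 4 mm of its end of travel behind them (x of block1 in the frame of jig between 0.141 and 0.147 m and y of block1 in the frame of jig between -0.006 and 0.006 m and z of each of block1, block2, block3, block4 in the frame of jig below 0.016 m and x of block2 in the frame of jig above 0.109 m and y of block2 in the frame of jig between -0.006 and 0.006 m and x of block3 in the frame of jig above 0.077 m and y of block3 in the frame of jig between -0.006 and 0.006 m and x of block4 in the frame of jig above 0.045 m and y of block4 in the frame of jig between -0.006 and 0.006 m and value of joint bolt above 0.056 m and linear speed of each of block1, block2, block3, block4 below 0.01 m/s); the robot touches nothing.
It fails at once if a block of the row is lifted (by more than 10 mm) or tipped (by more than 0.35 rad) (z of any of block1, block2, block3, block4 in the frame of jig above 0.022 m or angle between any of block1, block2, block3, block4's own z axis and vertical above 0.35 rad).
It fails at once if a gap of more than 6 mm opens between two neighbours of the row (distance between block1 and block2 above 0.038 m or distance between block2 and block3 above 0.038 m or distance between block3 and block4 above 0.038 m).
It fails at once if another thing on the bench is moved by more than 20 mm (distance of any of spare, driver, jar, wrench, mug, tape from where it was at the start of the episode above 0.02 m).
It also fails if it takes over 43 s, if anything falls off the work surface, if the arm or the gripper's body presses on something with over 40 N, if the wrist force passes 120 N, or if a joint passes its speed limit or range.

## Robot

A 7-joint arm with a two-finger parallel gripper is mounted at the origin on the work surface. World frame = base frame: x ahead of the robot, y to its left, z up, the work surface at z = 0. Lengths are in m, angles in rad, forces in N, time in s.
With the tool pointing down it reaches from about 0.4 to 0.85 m from the base axis. Payload 10.4 kg.
Tool frame: the origin (TCP) lies midway between the tips of the shut fingers; the grasp point (between the pads) lies env.pinch_z behind it (env.pinch_z is the distance from the TCP to the grasp point, in m); z points along the fingers, y is the direction in which the jaws open and shut (so a half turn about z gives the same grasp; the last joint's range is limited). The gripper opens to 87 mm and grips with 3 to 60 N. Pads are 19 mm wide; open, the fingers measure 117 mm over their backs; the gripper's body (75 mm by 190 mm) begins 51 mm behind the grasp point.
Start: joints at [-1.126, 0.332, -0.065, 1.46, 0.022, 1.35, -0.088], TCP at [0.282, 0.558, 0.223] pointing down, gripper open.
Joint ranges: [-2.6, 2.6], [-0.5, 2.12], [-1.47, 1.34], [0.16, 2.42], [-1.27, 4.41], [0.06, 2.06], [-2.6, 2.6]. Speed limits (rad/s): [2.22, 2.22, 2.79, 2.79, 3.14, 3.14, 3.14].

## Interface

Orientations are given as a unit quaternion [w, x, y, z].
In Python, from workcell import env gives the robot as it stands.
- The arm moves only by the tool drive_tool, never from a script. Its argument "deltas" is text: rows parted by semicolons, each of 5 numbers parted by spaces: the shift along the tool's x, y, z in cm, then the turn about the tool's z in rad, then the finger opening in cm, from 0 to 8.7. A call has 1 to 8 rows; each row is the pose to reach, as a shift and turn from the pose commanded when the call began, along the tool's axes at that moment; what a row does not reach only later rows make up. A row lasts 1/8 s, in which the tool goes at most 62.5 mm and 10.7 degrees, less where a joint would pass 70% of its speed; a pose out of reach is approached as far as the arm can. A call with a gripper value outside its range is refused whole. The fingers move at their own pace and stop on an object; "force" is the grip in N (left out, the last holds). Time passes only in rows, so rows that repeat a pose let the fingers close. It gives the time, the measured TCP pose, the force and the opening at its end, in the units of the state.
- env.get_state(): the state, without advancing time (a new reading comes with each control period).
- env.snapshot(name): name is "scene" or "top"; returns (picture, depth): 400x640x3 uint8, red, green, blue; 400x640 float32, m along the optical axis (not along the pixel's ray), 0 where there is no reading.
- env.camera_info(name): a dict with "intrinsics" (3x3 intrinsics, pixels), "k1" (the pictures are not rectified: a ray, as slopes to the right and down, at radius r is drawn at 1 + k1 r^2 times it, then the intrinsics apply), "camera_from_world" (4x4, takes a point from world to camera coordinates). Camera axes: x right, y up, looking along -z (the intrinsics and any distortion apply to the point x, -y, -z); pixel columns grow to the right and rows downward; lengths in m; the calibration is good to about 2 mm. A picture is of the moment at which its call begins. camera_info takes no time and is no camera call.
- env.close_job(): hands the job in, once; it reports no verdict.
The state is a dict: "clock": time; "q": joint angles; "joint_vel": joint speeds; "tau": joint torques, N m; "tcp_pos": TCP position; "eef_rot": TCP orientation; "ft_force": force on the tool from outside, world axes, zero at the start; "ft_torque": the same for the moment, N m; "finger_gap": finger opening in m.
Only numpy, scipy, OpenCV 4.12 (cv2) and the standard library are available. Lean on these libraries where they do the work, as an engineer would, in place of code of your own. Each camera call takes 0.05 s, during which the arm holds its last target. There are 200 camera calls.

## Working session

There is one attempt and no reset: what is moved stays moved. The work goes in short steps, Python scripts to look and compute and a tool call to move; the robot and the scene stay as the last step left them, time stands still between calls to the robot, and variables do not carry over. Pictures are saved under pics/ and viewed, about 8 in all and at most 12, crops included, and the job is handed in when it is done.

Besides the shell and the picture viewer there is one more tool, called after "Request:" as name(argument=value, ...), one argument or row to a line, values as JSON. drive_tool: Moves the arm, as the interface text tells. Its arguments: {"type":"object","properties":{"deltas":{"type":"string"},"force":{"type":"number"}},"required":["deltas"]}

```bash
mkdir -p pics
cat > h.py <<'E'
from workcell import env
import numpy as np, cv2
def snap(n,f=None):
    p,d=env.snapshot(n)
    np.savez(f'{n}.npz',p=p,d=d)
    if f: cv2.imwrite('pics/'+f,p[...,::-1])
    return p,d
def world(n,d):
    c=env.camera_info(n);K=np.array(c['intrinsics']);T=np.linalg.inv(np.array(c['camera_from_world']))
    H,W=d.shape;u,v=np.meshgrid(np.arange(W),np.arange(H))
    s=cv2.undistortPoints(np.stack([u,v],-1).reshape(-1,1,2).astype(np.float64),K,np.array([c['k1'],0,0,0,0.])).reshape(H,W,2)
    P=np.stack([s[...,0]*d,-s[...,1]*d,-d,np.ones_like(d)],-1)
    return (P@T.T)[...,:3]
E
python3 - <<'E'
from h import *
for n in('top','scene'):
    snap(n,n+'1.png'); print(env.camera_info(n))
print(env.get_state(),env.pinch_z)
E
```

```text
{'intrinsics': array([[458.35493404,   0.        , 315.85189866],
       [  0.        , 458.35493404, 198.41516491],
       [  0.        ,   0.        ,   1.        ]]), 'k1': -0.040155743041311774, 'camera_from_world': array([[ 2.38801398e-02, -9.99714490e-01, -8.22858879e-04,
        -5.58082620e-02],
       [ 9.77556465e-01,  2.31785005e-02,  2.09394638e-01,
        -5.35064324e-01],
       [-2.09315781e-01, -5.80476425e-03,  9.77830869e-01,
        -1.18468077e+00],
       [ 0.00000000e+00,  0.00000000e+00,  0.00000000e+00,
         1.00000000e+00]])}
{'intrinsics': array([[433.79558152,   0.        , 320.55446322],
       [  0.        , 433.79558152, 195.77380915],
       [  0.        ,   0.        ,   1.        ]]), 'k1': -0.10714835601681218, 'camera_from_world': array([[ 0.57577041,  0.8174339 ,  0.01703719, -0.29127065],
       [-0.51575164,  0.34694986,  0.78334286,  0.2247063 ],
       [ 0.63441996, -0.4598126 ,  0.62135634, -1.55455049],
       [ 0.        ,  0.        ,  0.        ,  1.        ]])}
{'clock': 0.1, 'q': array([-1.12559812,  0.33280032, -0.06471456,  1.46083242,  0.02160968,
        1.349899  , -0.08851609]), 'joint_vel': array([ 0.00011214, -0.00122141, -0.00359208, -0.00288218, -0.00204765,
        0.00029858,  0.00018058]), 'tau': array([ 2.05523938e-03, -6.24537849e+01,  2.47335818e-02, -3.90723288e+01,
       -6.13318942e-02,  3.65064398e-02,  3.94577000e-05]), 'tcp_pos': array([0.28167275, 0.55755373, 0.22185065]), 'eef_rot': array([-1.14642933e-04,  2.31763165e-01,  9.72772044e-01, -6.10928813e-04]), 'ft_force': array([-0.17123156, -0.20706286, -0.10368076]), 'ft_torque': array([ 0.03347617, -0.00724705,  0.03313398]), 'finger_gap': 0.08723145223629981} 0.0187
```

View pics/top1.png

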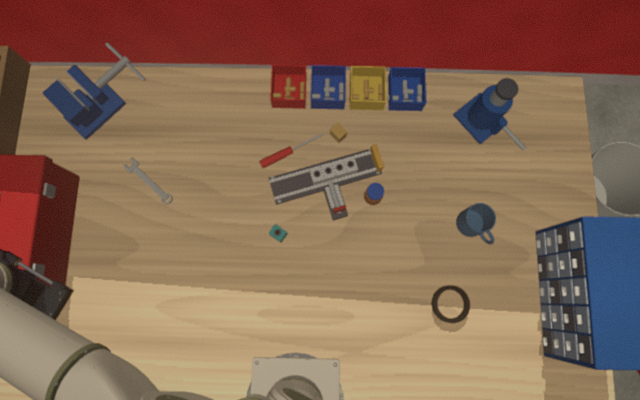

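View pics/scene1.png

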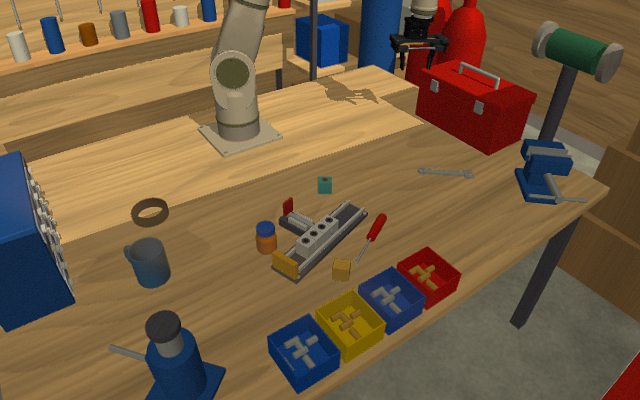

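The top view shows the jig channel from (270,188) to the yellow stop at (377,158). The row's holes are at about (317,174), (328,170), (340,166) and (351,163), and the red paddle is at (339,212).

Things that could be confused:
- **Block 4:** bare aluminium at (317,174), last of the row. The turquoise look-alike is at (278,233) and the brass spare at (338,132).
- **Paddle:** red, at (339,212). The screwdriver's red handle is at (276,157).

I choose the aluminium block at (317,174) and the paddle at (339,212), and will check both in a crop.

Run:
```python
from h import *
z=np.load('top.npz');p,d=z['p'],z['d'];P=world('top',d)
print('bench z',np.median(P[240:270,200:400,2]))
c=p[120:245,245:405];cv2.imwrite('pics/crop1.png',cv2.resize(c,None,fx=5,fy=4.8,interpolation=cv2.INTER_CUBIC)[...,::-1])
hsv=cv2.cvtColor(p,cv2.COLOR_RGB2HSV)
roi=np.zeros(d.shape,bool);roi[140:225,262:390]=1
X=P[roi];C=hsv[roi];Z=X[:,2]
blk=(Z>.047)&(Z<.062)&(C[:,1]<70)
print('n',blk.sum());B=X[blk][:,:2].astype(np.float32)
r=cv2.minAreaRect(B*1000);print('blocks',r,np.median(X[blk][:,2]));print(cv2.boxPoints(r))
m=(Z>.006)&(Z<.03)
r=cv2.minAreaRect(X[m][:,:2].astype(np.float32)*1000);print('base',r)
y=(C[:,0]>15)&(C[:,0]<32)&(C[:,1]>150)&(Z>.05)
r=cv2.minAreaRect(X[y][:,:2].astype(np.float32)*1000);print('stop',y.sum(),r,np.median(X[y][:,2]),cv2.boxPoints(r))
red=((C[:,0]<8)|(C[:,0]>172))&(C[:,1]>120)&(Z>.06)
print('paddle',red.sum(),X[red].mean(0),cv2.boxPoints(cv2.minAreaRect(X[red][:,:2].astype(np.float32)*1000)),X[red][:,2].max())
for n,u,v in(('jar',375,193),('spare',338,132),('turq',278,233),('driver',276,157),('blk4',317,174)):print(n,P[v,u])
```

```text
bench z 0.0005237061364135043
n 658
blocks ((609.8309326171875, -129.16738891601562), (210.3901824951172, 102.9129867553711), 73.13765716552734) 0.05454978155960899
[[ 530.0726   -214.91339 ]
 [ 628.5607   -244.7657  ]
 [ 689.5893    -43.421387]
 [ 591.10114   -13.569077]]
base ((597.7772216796875, -69.21278381347656), (246.50527954101562, 360.90692138671875), 1.3810518980026245)
stop 137 ((658.4934692382812, -208.3978271484375), (67.4032211303711, 14.553251266479492), 18.093942642211914) 0.06030697493380477 [[ 624.1985  -211.94795]
 [ 628.7184  -225.78151]
 [ 692.78845 -204.8477 ]
 [ 688.26855 -191.01414]]
paddle 48 [ 0.50617377 -0.1053073   0.07752862] [[ 496.77408   -91.63141 ]
 [ 509.4812   -121.556885]
 [ 517.10657  -118.318954]
 [ 504.3994    -88.39348 ]] 0.08632647070199773
jar [ 0.55138266 -0.20130216  0.07276982]
spare [ 0.7319474  -0.10094253  0.04510065]
turq [0.44117195 0.05664033 0.04462958]
driver [0.65855101 0.07237409 0.03098642]
blk4 [ 0.60549493 -0.04455894  0.0536976 ]
```

View pics/crop1.png

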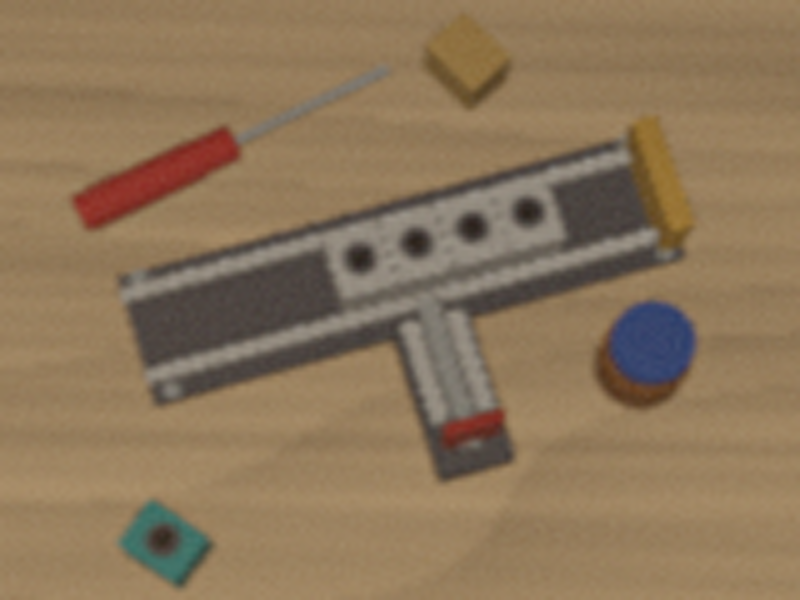

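```bash
cat >> h.py <<'E'
def ray(n,uv,z):
    uv=np.asarray(uv,float).reshape(-1,1,2);z=np.broadcast_to(z,len(uv))
    c=env.camera_info(n);K=np.array(c['intrinsics']);T=np.linalg.inv(np.array(c['camera_from_world']))
    s=cv2.undistortPoints(uv,K,np.array([c['k1'],0,0,0,0.])).reshape(-1,2)
    D=np.c_[s[:,0],-s[:,1],-np.ones(len(s))]@T[:3,:3].T;o=T[:3,3]
    return (o+D*((z-o[2])/D[:,2])[:,None])[:,:2]
E
python3 - <<'E'
from h import *
from scipy.optimize import least_squares
z=np.load('top.npz');p,d=z['p'],z['d']
f=lambda a:np.c_[(np.array(a)[:,0]+.5)/5-.5+245,(np.array(a)[:,1]+.5)/4.8-.5+120]
# base corners z12, stop top corners z60
W=ray('top',f([(120,277),(157,405),(684,258),(630,122),(655,117),(690,232),(668,246)]),[.012]*3+[.06]*4)
F=np.array([(-140,40),(-140,-40),(175,-40),(160,35),(175,35),(175,-35),(160,-35)])/1000
def fwd(q,F):
    c,s=np.cos(q[2]),np.sin(q[2]);return q[:2]+F@np.array([[c,s],[-s,c]])
r=least_squares(lambda q:(fwd(q,F)-W).ravel(),[.6,-.05,-1.26],loss='soft_l1',f_scale=.002)
q=r.x;print('jig',q,np.degrees(q[2]));print((fwd(q,F)-W)*1000)
np.save('jig.npy',q)
inv=lambda X:(X-q[:2])@np.array([[np.cos(q[2]),-np.sin(q[2])],[np.sin(q[2]),np.cos(q[2])]])
# holes
g=cv2.cvtColor(p,cv2.COLOR_RGB2GRAY).astype(float)
hs=[]
for u,v in f([(360,258),(416,242),(472,228),(528,212)]):
    u0,v0=int(round(u)),int(round(v));w=np.clip(130-g[v0-3:v0+4,u0-3:u0+4],0,None)
    yy,xx=np.mgrid[v0-3:v0+4,u0-3:u0+4];hs.append(((w*xx).sum()/w.sum(),(w*yy).sum()/w.sum()))
print('holes fx mm',inv(ray('top',hs,.054))*1000)
print('block ends',inv(ray('top',f([(328,243),(340,302),(552,186),(565,243)]),.054))*1000)
print('paddle top corners',inv(ray('top',f([(440,424),(500,410),(504,425),(444,440)]),.081))*1000)
print('jar/turq/driver top', inv(ray('top',f([(650,343),(165,540),(85,213),(235,140)]),[.075,.042,.02,.02]))*1000)
for n,F0 in(('behind4 x-40',(-.11,0)),('pad push start',(.022,-.15)),('pad end',(.022,-.058))):print(n,fwd(q,np.array([F0])))
E
```

```text
jig [ 0.60738824 -0.04932795 -1.26431538] -72.43993547158635
[[-0.54652204  3.51529129]
 [-0.19661978  3.64245599]
 [-1.01276707 -0.85961557]
 [-1.4423993  -0.09223226]
 [-0.29722581 -0.50318696]
 [ 1.51516321 -2.70816748]
 [ 5.5759519  -0.53048433]]
holes fx mm [[-5.53434703  1.73422556]
 [26.70570833  1.81197011]
 [58.7923113   2.04563743]
 [90.90849958  2.26897987]]
block ends [[-20.10456836  15.08098109]
 [-23.42989811 -20.23493158]
 [108.36077238  13.24780418]
 [105.13348366 -21.28817544]]
paddle top corners [[   6.4424394  -108.01601346]
 [  39.1838706  -109.3491139 ]
 [  38.76128294 -117.99262854]
 [   5.90733361 -117.1844859 ]]
jar/turq/driver top [[ 128.1648672   -94.28320007]
 [-151.68876713 -123.44250327]
 [-145.26735415   80.54300533]
 [ -51.37934954  100.28132865]]
behind4 x-40 [[0.57420064 0.05554618]]
pad push start [[ 0.47101558 -0.11555859]]
pad end [[ 0.55872849 -0.08780169]]
```

The crop confirms it: four bare aluminium blocks with holes at crop (360,258), (416,242), (472,228) and (528,212). The paddle is at (472,430), and the turquoise block at (165,540) stands apart.

I'll push with shut fingers, tool y along the channel and tool x along fixture +y. That orientation suits both pushes.

```bash
cat >> h.py <<'E'
from scipy.spatial.transform import Rotation as R
YAW=np.radians(-72.2)
def fix(X):
    q=np.load('jig.npy');c,s=np.cos(YAW),np.sin(YAW);v=np.array(X)[:2]-q[:2];return np.array([c*v[0]+s*v[1],-s*v[0]+c*v[1]])
def go(*targets):
    s=env.get_state();w,x,y,z=s['eef_rot'];M=R.from_quat([x,y,z,w]).as_matrix();q=np.load('jig.npy');c,n=np.cos(YAW),np.sin(YAW)
    print('t',s['clock'],'fix mm',fix(s['tcp_pos'])*1000,'z',s['tcp_pos'][2]*1000,'q7',s['q'][6],'F',s['ft_force'])
    ty=np.arctan2(M[1,1],M[0,1]);turn=-((YAW-ty+np.pi/2)%(2*np.pi)-np.pi/2) if 0 else -(YAW-ty)
    for fx,fy,tz in targets:
        W=np.array([q[0]+c*fx-n*fy,q[1]+n*fx+c*fy,tz]);print((fx,fy,tz),'delta cm',(M.T@(W-s['tcp_pos'])*100).round(2),'turn',round(turn,3))
E
python3 -c "
from h import *
go((-.3,.0,.22),(-.07,.0015,.15))"
```

```text
t 0.1 fix mm [-677.39958462 -124.60240404] z 221.85065210834856 q7 -0.08851608541733542 F [-0.17123156 -0.20706286 -0.10368076]
(-0.3, 0.0, 0.22) delta cm [-35.37 -18.12   0.21] turn 2.363
(-0.07, 0.0015, 0.15) delta cm [-51.63 -34.38   7.23] turn 2.363
```

Request:
drive_tool(
  deltas="-3 -1.5 0 0 4; -8 -4 0 0 0; -13 -6.5 0 0.1 0; -18 -9 0 0.27 0; -23 -11.5 0 0.44 0; -28 -14 0 0.61 0; -33 -17 0 0.78 0; -35.4 -18.1 0 0.95 0",
  force=20,
)

```text
clock: 1.1
tcp_pos: [0.5178, 0.2328, 0.2224]
eef_rot: [0.0, 0.655, 0.756, -0.0]
ft_force: [-0.1, 0.0, 0.3]
finger_gap: 0.0152
```

```bash
python3 -c "
from h import *
go((-.07,.0015,.15))"
```

```text
t 1.1 fix mm [-295.96954855    0.90690822] z 222.41853490585186 q7 -0.31642106599326997 F [-0.11640723  0.04871115  0.2979665 ]
(-0.07, 0.0015, 0.15) delta cm [-22.26   3.83   7.27] turn 1.403
```

Request:
drive_tool(
  deltas="-3 0.5 1 0.17 0; -6 1 2 0.35 0; -9 1.5 3 0.53 0; -12 2 4 0.71 0; -15 2.5 5 0.89 0; -18 3 6 1.07 0; -21 3.5 7 1.25 0; -22.3 3.8 7.3 1.403 0",
)

```text
clock: 2.1
tcp_pos: [0.5874, 0.0198, 0.1486]
eef_rot: [0.0, 0.988, 0.156, -0.001]
ft_force: [-1.0, -0.5, 0.4]
finger_gap: 0.0002
```

Run:
```python
from h import *
go((-.07,.0015,.05),(-.07,.0015,.022))
p,d=snap('scene');cv2.imwrite('pics/s2.png',cv2.resize(p[150:310,230:430],None,fx=4,fy=3.75,interpolation=cv2.INTER_CUBIC)[...,::-1])
print(env.get_state()['q'],env.get_state()['finger_gap'])
```

```text
t 2.1 fix mm [-71.96147552   2.14641703] z 148.62705057757313 q7 -1.223694839037106 F [-1.00232025 -0.47364136  0.41361343]
(-0.07, 0.0015, 0.05) delta cm [-0.05  0.19  9.86] turn 0.002
(-0.07, 0.0015, 0.022) delta cm [-0.05  0.19 12.66] turn 0.002
[-0.56534604  0.32990561  0.5554023   1.68364246 -0.18396979  1.18205558
 -1.22958343] 0.0005511140157960396
```

View pics/s2.png

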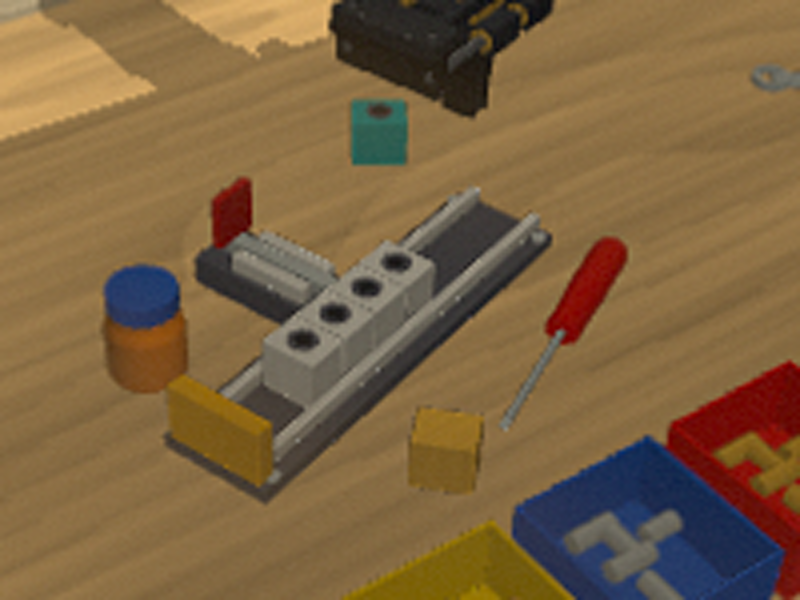

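The scene view shows the row closed up at crop (300–400, 260–340), the paddle at (232,210), and the fingers above the open end of the channel. Next I go down behind block 4.

Request:
drive_tool(
  deltas="0 0.2 3 0 0; 0 0.2 6 0 0; 0 0.2 8.5 0 0; 0 0.2 10.5 0 0; 0 0.2 11.5 0 0; 0 0.2 12.3 0 0; 0 0.2 12.6 0 0; 0 0.2 12.6 0 0",
)

```text
clock: 3.15
tcp_pos: [0.5886, 0.0202, 0.0238]
eef_rot: [-0.0, 0.987, 0.16, 0.0]
ft_force: [-0.5, -0.5, 0.7]
finger_gap: 0.0006
```

Run:
```python
from h import *
go((-.036,.0015,.022),(.017,.0015,.022))
p,d=snap('top');cv2.imwrite('pics/t3.png',cv2.resize(p[130:230,255:395],None,fx=5.6,fy=5.6,interpolation=cv2.INTER_CUBIC)[...,::-1])
```

```text
t 3.15 fix mm [-71.99043467   3.36344958] z 23.832343378585044 q7 -1.1491966316450142 F [-0.45219268 -0.4679507   0.65130024]
(-0.036, 0.0015, 0.022) delta cm [-0.22  3.6   0.18] turn 0.01
(0.017, 0.0015, 0.022) delta cm [-0.28  8.9   0.18] turn 0.01
```

View pics/t3.png

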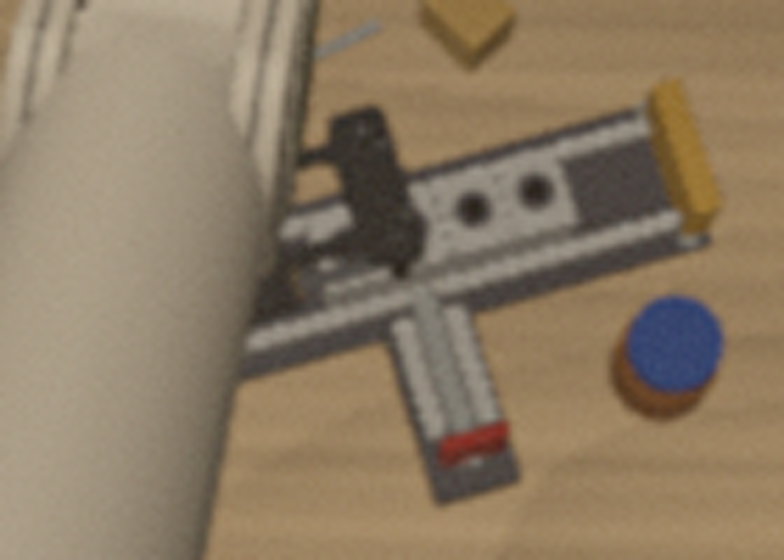

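The top view shows the row undisturbed: front holes at crop (473,208) and (535,190), the arm hiding the rest, the bolt drawn back. Next I approach and push slowly.

Request:
drive_tool(
  deltas="-0.1 0.5 0.1 0.01 0; -0.2 1 0.1 0.01 0; -0.2 1.5 0.1 0.01 0; -0.2 2 0.1 0.01 0; -0.2 2.5 0.1 0.01 0; -0.2 2.9 0.1 0.01 0; -0.2 3.3 0.1 0.01 0; -0.2 3.7 0.1 0.01 0",
)

```text
clock: 4.2
tcp_pos: [0.5982, -0.0157, 0.0225]
eef_rot: [-0.0, 0.988, 0.155, 0.0]
ft_force: [-0.8, -0.2, 0.2]
finger_gap: 0.0006
```

Request:
drive_tool(
  deltas="0 0.3 0 0 0; 0 0.6 0 0 0; 0 0.9 0 0 0; 0 1.2 0 0 0; 0 1.5 0 0 0; 0 1.8 0 0 0; 0 2.1 0 0 0; 0 2.4 0 0 0",
)

```text
clock: 5.2
tcp_pos: [0.6055, -0.036, 0.0227]
eef_rot: [-0.001, 0.988, 0.156, -0.0]
ft_force: [-2.0, 7.6, 3.7]
finger_gap: 0.0007
```

Run:
```python
from h import *
go((.017,.0015,.022))
p,d=snap('scene');cv2.imwrite('pics/s4.png',cv2.resize(p[150:310,230:430],None,fx=4,fy=3.75,interpolation=cv2.INTER_CUBIC)[...,::-1])
```

```text
t 5.2 fix mm [-13.26285724   2.26130479] z 22.67332489488777 q7 -1.0472674073730701 F [-1.99777868  7.59207643  3.70629436]
(0.017, 0.0015, 0.022) delta cm [-0.08  3.03  0.06] turn 0.002
```

View pics/s4.png

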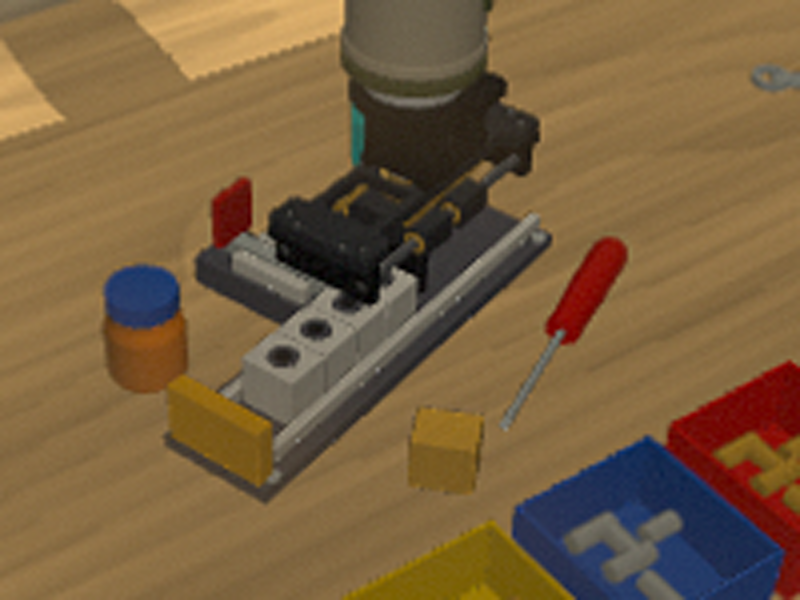

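The row moves as one at about 7.6 N, with its front hole now at crop (283,356).

Request:
drive_tool(
  deltas="0 0.3 0 0 0; 0 0.6 0 0 0; 0 0.9 0 0 0; 0 1.2 0 0 0; 0 1.5 0 0 0; 0 1.8 0 0 0; 0 2.1 0 0 0; 0 2.4 0 0 0",
)

```text
clock: 6.25
tcp_pos: [0.6129, -0.0588, 0.0226]
eef_rot: [-0.001, 0.988, 0.156, -0.0]
ft_force: [-1.9, 7.8, 3.6]
finger_gap: 0.0006
```

Request:
drive_tool(
  deltas="0 0.1 0 0 0; 0 0.2 0 0 0; 0 0.3 0 0 0; 0 0.4 0 0 0",
)

```text
clock: 6.75
tcp_pos: [0.6141, -0.0625, 0.0227]
eef_rot: [-0.001, 0.988, 0.156, -0.0]
ft_force: [-1.6, 7.4, 4.6]
finger_gap: 0.0005
```

Run:
```python
from h import *
go((.017,.0015,.022))
p,d=snap('scene');cv2.imwrite('pics/s5.png',cv2.resize(p[210:280,260:350],None,fx=8,fy=8,interpolation=cv2.INTER_CUBIC)[...,::-1])
```

```text
t 6.75 fix mm [14.59722202  2.33051657] z 22.65281723496666 q7 -0.9996396014741371 F [-1.64957091  7.39239403  4.61896667]
(0.017, 0.0015, 0.022) delta cm [-0.08  0.24  0.06] turn 0.002
```

View pics/s5.png

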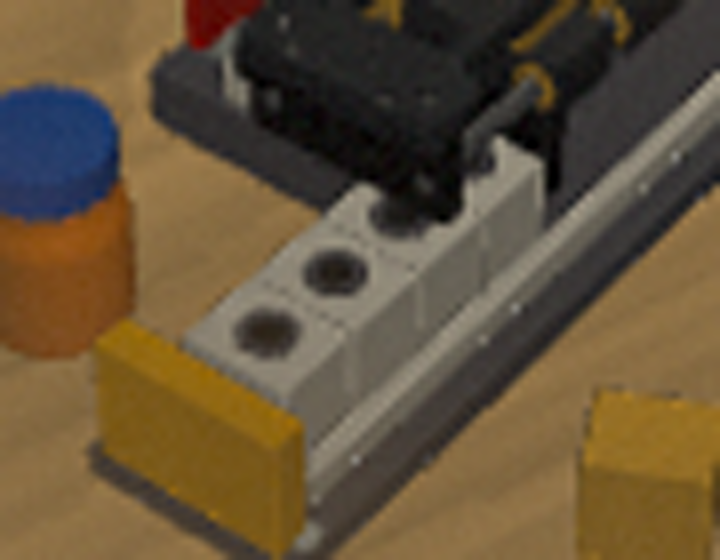

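The row is closed up and its front is within a few millimetres of the stop (front hole at (268,332)). Next I creep forward until the force rises.

Request:
drive_tool(
  deltas="0 0.1 0 0 0; 0 0.2 0 0 0; 0 0.3 0 0 0; 0 0.3 0 0 0",
)

```text
clock: 7.3
tcp_pos: [0.615, -0.0656, 0.0226]
eef_rot: [-0.001, 0.988, 0.156, 0.0]
ft_force: [-1.9, 7.1, 3.4]
finger_gap: 0.0004
```

Request:
drive_tool(
  deltas="0 0.1 0 0 0; 0 0.2 0 0 0; 0 0.3 0 0 0; 0 0.3 0 0 0",
)

```text
clock: 7.8
tcp_pos: [0.6159, -0.0684, 0.0226]
eef_rot: [-0.001, 0.988, 0.156, 0.0]
ft_force: [-1.6, 6.7, 4.2]
finger_gap: 0.0005
```

Request:
drive_tool(
  deltas="0 0.1 0 0 0; 0 0.2 0 0 0; 0 0.3 0 0 0; 0 0.3 0 0 0",
)

```text
clock: 8.3
tcp_pos: [0.6165, -0.0698, 0.0226]
eef_rot: [-0.002, 0.988, 0.156, -0.0]
ft_force: [-4.4, 10.3, 6.4]
finger_gap: 0.0001
```

Request:
drive_tool(
  deltas="0 0.1 0 0 0; 0 0.2 0 0 0; 0 0.2 0 0 0; 0 0.2 0 0 0",
)

```text
clock: 8.8
tcp_pos: [0.6166, -0.0699, 0.0225]
eef_rot: [-0.003, 0.988, 0.157, -0.001]
ft_force: [-9.1, 15.7, 11.0]
finger_gap: 0.0003
```

Request:
drive_tool(
  deltas="0 0.1 0 0 0; 0 0.2 0 0 0; 0 0.2 0 0 0; 0 0.2 0 0 0",
)

```text
clock: 9.3
tcp_pos: [0.6166, -0.0699, 0.0224]
eef_rot: [-0.005, 0.988, 0.157, -0.002]
ft_force: [-12.7, 21.0, 15.1]
finger_gap: 0.0008
```

Run:
```python
from h import *
go((.017,.0015,.022))
p,d=snap('scene');cv2.imwrite('pics/s6.png',cv2.resize(p[210:280,260:350],None,fx=8,fy=8,interpolation=cv2.INTER_CUBIC)[...,::-1])
```

```text
t 9.3 fix mm [22.39350724  2.52624862] z 22.44786713494869 q7 -0.9782407223383767 F [-12.7199613   20.96476472  15.06999613]
(0.017, 0.0015, 0.022) delta cm [-0.1  -0.54  0.05] turn 0.006
```

View pics/s6.png

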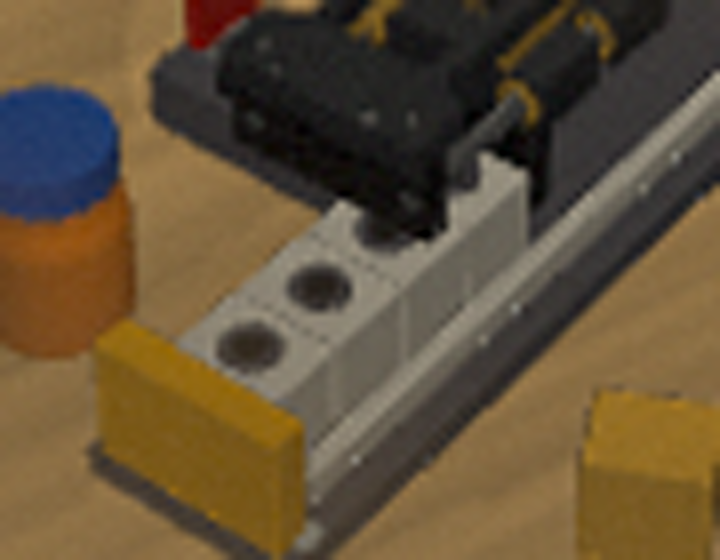

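The position stalls while the force climbs to about 25 N, and block 1 is on the stop. Next I back off and rise.

Request:
drive_tool(
  deltas="0 -0.3 0 0 0; 0 -0.6 0 0 0; 0 -1 0 0 0; 0 -1.6 0 0 0; 0 -2.6 0 0 0; 0 -3.6 0 0 0; 0 -3.6 -2 0 0; 0 -3.6 -5 0 0",
)

```text
clock: 10.35
tcp_pos: [0.6067, -0.0433, 0.0738]
eef_rot: [0.0, 0.988, 0.155, -0.0]
ft_force: [1.1, -0.2, -0.6]
finger_gap: 0.0005
```

Run:
```python
from h import *
go((-.02,.0,.14),(.022,-.16,.14),(.022,-.16,.056))
```

```text
t 10.35 fix mm [-5.96289865  1.17115628] z 73.76214924720468 q7 -1.0656873434921916 F [ 1.06406291 -0.22613615 -0.61558705]
(-0.02, 0.0, 0.14) delta cm [-0.12 -1.4  -6.62] turn 0.0
(0.022, -0.16, 0.14) delta cm [-16.12   2.79  -6.61] turn 0.0
(0.022, -0.16, 0.056) delta cm [-16.12   2.79   1.79] turn 0.0
```

Request:
drive_tool(
  deltas="0 0 -3.5 0 0; 0 0 -6.6 0 0; -3 0.5 -7 0 0; -6.5 1.2 -7 0 0; -10 1.8 -7 0 0; -13.5 2.4 -7 0 0; -16.1 2.8 -7 0 0; -16.1 2.8 -7 0 0",
)

```text
clock: 11.35
tcp_pos: [0.4614, -0.1204, 0.1438]
eef_rot: [-0.001, 0.988, 0.153, 0.001]
ft_force: [-0.1, -0.4, -0.1]
finger_gap: 0.0007
```

Run:
```python
from h import *
p,d=snap('top');cv2.imwrite('pics/t7.png',cv2.resize(p[130:230,255:395],None,fx=5.6,fy=5.6,interpolation=cv2.INTER_CUBIC)[...,::-1])
go((.022,-.16,.056))
```

```text
t 11.4 fix mm [  22.51461896 -159.34405064] z 143.82883561438004 q7 -1.060132205591791 F [ 0.30741789 -0.58230437  0.64174426]
(0.022, -0.16, 0.056) delta cm [-0.09 -0.05  8.78] turn -0.001
```

View pics/t7.png

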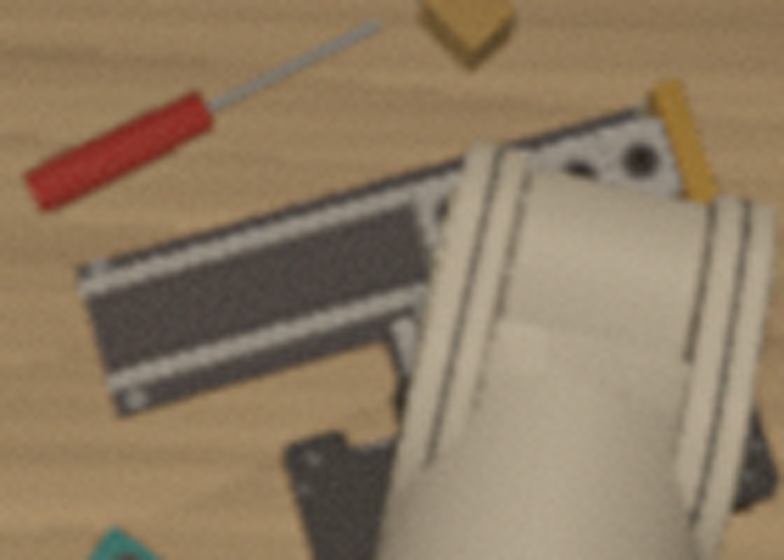

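Block 1 sits against the stop with its hole at crop (640,158), and the row's rear edge is at about (418,220). Next I lower the fingers behind the paddle.

Request:
drive_tool(
  deltas="0 0 3 0 0; 0 0 6 0 0; 0 0 8 0 0; 0 0 8.7 0 0; 0 0 8.7 0 0; 0.8 0 8.7 0 0; 1.6 0 8.7 0 0; 2.3 0 8.7 0 0",
)

```text
clock: 12.4
tcp_pos: [0.4852, -0.1117, 0.0559]
eef_rot: [0.0, 0.988, 0.155, 0.0]
ft_force: [0.3, -0.0, 0.8]
finger_gap: 0.0005
```

Run:
```python
from h import *
go((.022,-.0675,.056))
X=ray('top',[[255+640.5/5.6-.5,130+158.5/5.6-.5],[255+415/5.6-.5,130+200/5.6-.5],[255+437/5.6-.5,130+262/5.6-.5]],.054)
print([fix(x)*1000 for x in X])
```

```text
t 12.4 fix mm [  21.99089456 -135.38490195] z 55.94839504248242 q7 -0.9698588897689423 F [ 0.30496873 -0.04251938  0.76473288]
(0.022, -0.0675, 0.056) delta cm [6.79 0.   0.  ] turn 0.001
[array([145.76788209,   3.45485062]), array([32.65771508, 14.5586531 ]), array([ 33.88673063, -18.70248514])]
```

Block 1's hole reads x ≈ 145.8 mm, and the rear of the row reads about 33 mm against 32 mm nominal. Both agree with the row being home, so I push the bolt.

Request:
drive_tool(
  deltas="0.5 0 0 0 0; 1 0 0 0 0; 1.4 0 0 0 0; 1.8 0 0 0 0; 2.2 0 0 0 0; 2.6 0 0 0 0; 3 0 0 0 0; 3.4 0 0 0 0",
)

```text
clock: 13.4
tcp_pos: [0.5167, -0.1015, 0.0554]
eef_rot: [-0.0, 0.988, 0.155, -0.0]
ft_force: [-1.9, -1.3, -0.7]
finger_gap: 0.0002
```

Request:
drive_tool(
  deltas="0.4 0 0 0 0; 0.8 0 0 0 0; 1.2 0 0 0 0; 1.6 0 0 0 0; 2 0 0 0 0; 2.3 0 0 0 0; 2.6 0 0 0 0; 2.8 0 0 0 0",
)

```text
clock: 14.4
tcp_pos: [0.5433, -0.0929, 0.0555]
eef_rot: [-0.0, 0.988, 0.155, -0.0]
ft_force: [-2.5, 0.4, -0.3]
finger_gap: 0.0001
```

Run:
```python
from h import *
p,d=snap('scene');cv2.imwrite('pics/s8.png',cv2.resize(p[190:290,255:375],None,fx=6,fy=6,interpolation=cv2.INTER_CUBIC)[...,::-1])
go((.022,-.0675,.056))
```

```text
t 14.45 fix mm [ 21.91382581 -74.14088394] z 55.49680013658047 q7 -0.9766308214447942 F [-0.74002722  0.44228518 -0.32735796]
(0.022, -0.0675, 0.056) delta cm [ 0.66  0.01 -0.05] turn 0.0
```

View pics/s8.png

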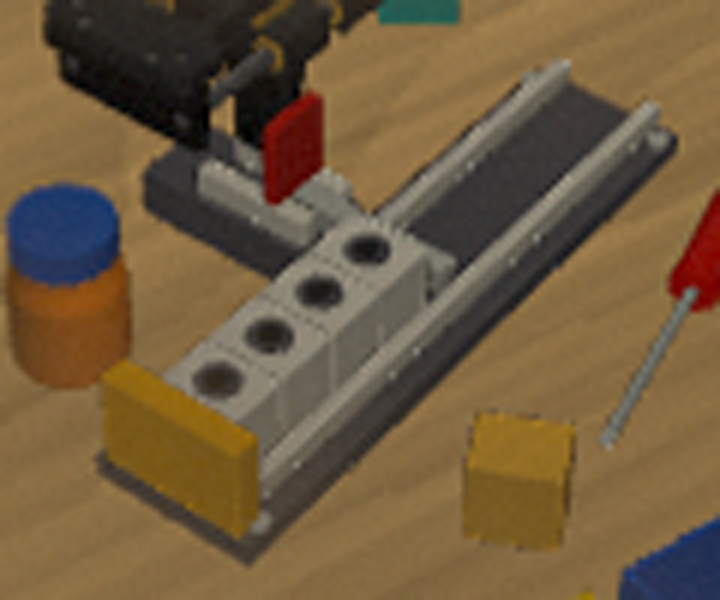

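The row is tight on the stop, with holes from (218,380) to (368,248). The bolt nose is behind block 4 at (438,268) and the paddle is at (293,147). I carry on to the end of the bolt's travel.

Request:
drive_tool(
  deltas="0.2 0 0 0 0; 0.4 0 0 0 0; 0.6 0 0 0 0; 0.7 0 0 0 0; 0.8 0 0 0 0; 0.8 0 0 0 0",
)

```text
clock: 15.2
tcp_pos: [0.5492, -0.0911, 0.0554]
eef_rot: [-0.0, 0.988, 0.154, -0.002]
ft_force: [-11.2, -0.1, 7.5]
finger_gap: 0.0007
```

Request:
drive_tool(
  deltas="0.1 0 0 0 0; 0.2 0 0 0 0; 0.3 0 0 0 0; 0.4 0 0 0 0; 0.4 0 0 0 0",
)

```text
clock: 15.82
tcp_pos: [0.5493, -0.0911, 0.0551]
eef_rot: [-0.001, 0.988, 0.154, -0.005]
ft_force: [-30.0, -2.2, 23.5]
finger_gap: 0.0007
```

It stalled at y ≈ −67.8 mm with the force rising, and full travel is expected at about −67.5 mm. Next I back off and rise.

Request:
drive_tool(
  deltas="-0.5 0 0 0 0; -1.2 0 0 0 0; -2.5 0 0 0 0; -4.5 0 0 0 0; -7 0 -2 0 0; -9 0 -6 0 0; -10 0 -10 0 0; -10 0 -10 0 0",
)

```text
clock: 16.82
tcp_pos: [0.4604, -0.1207, 0.1582]
eef_rot: [-0.0, 0.988, 0.154, 0.003]
ft_force: [0.4, 1.1, -0.8]
finger_gap: 0.0005
```

Run:
```python
from h import *
p,d=snap('scene');cv2.imwrite('pics/s9.png',cv2.resize(p[190:290,255:375],None,fx=6,fy=6,interpolation=cv2.INTER_CUBIC)[...,::-1])
go()
P=world('scene',d);hsv=cv2.cvtColor(p,cv2.COLOR_RGB2HSV)
m=((hsv[...,0]<8)|(hsv[...,0]>172))&(hsv[...,1]>120)&(P[...,2]>.045)&(P[...,2]<.09)
m[:190]=0;m[290:]=0;m[:,:255]=0;m[:,330:]=0
print('paddle +y face fix',m.sum(),fix(np.median(P[m],0))*1000)
```

```text
t 16.875 fix mm [  22.24577046 -162.08909553] z 156.55267948854376 q7 -1.069977877894157 F [ 0.31786562  0.24893485 -0.14771653]
paddle +y face fix 112 [ 29.48756647 -51.88670308]
```

View pics/s9.png

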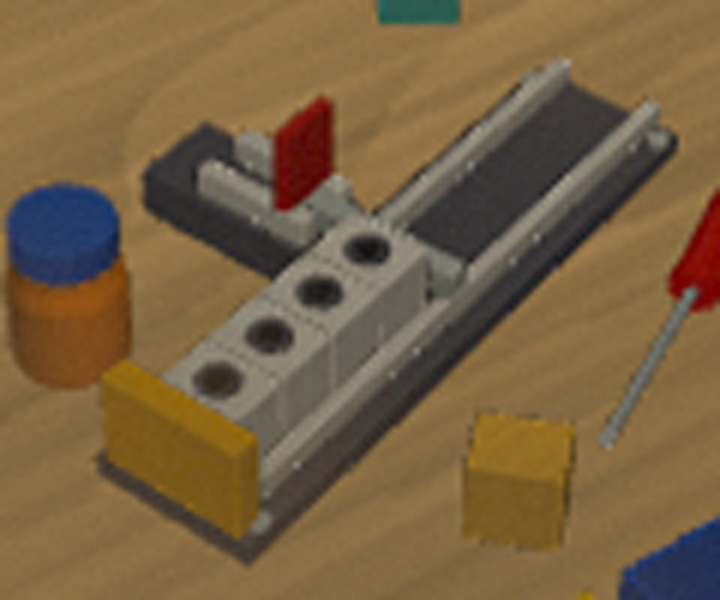

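The bolt nose has reached the far wall at (448,278). The paddle's face is at y ≈ −52 mm, where full travel puts it at −50 mm. The row is tight against the stop, the neighbouring things are unmoved, and the robot is clear.

```bash
python3 -c "
from h import *
print(env.close_job())"
```

```text
the job is handed in; nothing more can be done
None
```

I pushed the four blocks home against the yellow end stop as one train, then slid the bolt fully across behind them and handed the job in at about 17 s. No verdict is reported, so what follows is from my own last checks.

- **Row:** with the push stalled at about 25 N, the position stopped changing. The camera then put block 1 at x ≈ 145.8 mm (target 144) and the rear of block 4 at about 33 mm (nominal 32). My fixture fit is only good to about 2–3 mm, so these agree with home rather than prove it. No gaps showed in any picture.
- **Bolt:** it stalled with the tool at y ≈ −67.8 mm and the force rising to about 38 N; I expected about −67.5 mm at full travel. Camera depth put the paddle's front face at −51.9 mm against −50 mm nominal, a 2 mm difference within calibration error.
- **Surroundings:** the jar, brass spare, screwdriver and turquoise block looked unmoved in the last views. I did not look closely at the wrench, mug or tape, which the arm's path kept well away from. The robot was clear of everything when I handed in.

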